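Flip open the pick box

TASK

A customer wants to see the picks: put a fingertip under the lip of the box with the big pink pick on its lid and push the lid up and over, smoothly and without flinging it, until it leans back open by its own weight; then take the hand away. Only push it, do not pinch the lid. Leave the other box, with the round nickel emblem, shut, and leave the jack cup, the capo and the file where they lie.

Things in the scene. Friction and masses are not known exactly. Their poses are not given: they have to be found in the camera images.
- pick_box: walnut counter box with a 65 mm pink guitar-pick emblem on its lid (the one to open); fixed to the counter. 110 mm deep (its x), 120 mm wide (its y), rim 80 mm high, walls 6 mm. Origin at the centre of its underside; its front, with the lip, is the box's own -x side, which faces the robot's right (world -y, give or take 0.25 rad); its hinge runs along the box's y at the top of its +x side (the robot's left)
- pick_hinge (a point): middle of the hinge line of that box's lid, at the height of the rim (55 mm to +x and 80 mm up from the box's origin). The lid turns about the y axis there
- pick_lip (a point): middle of the lower front edge of that box's lid, 132 mm from the hinge line; moves with the lid. The lid overhangs the front wall by 22 mm as a lip as wide as the box, so a fingertip goes under it. The lid is 9 mm thick: a lower board 132 x 120 x 5 mm and, glued on it, an upper board 4 mm thick that ends 4 mm short of the front edge
- pick_lid (a joint): angle of the lid with the pink pick: 0 shut, 1.57 upright, 1.92 (110 degrees) leaning open on its stop. The hinge is free: it falls shut from below about 1.5 and falls open from above about 1.65. The lid weighs 100 to 230 g (0.5 to 1.1 N at the lip)
- jack_box: walnut counter box with a 52 mm round nickel emblem on its lid (to be left shut); fixed to the counter. 110 mm deep (its x), 120 mm wide (its y), rim 80 mm high, walls 6 mm. Origin at the centre of its underside; its front, with the lip, is the box's own -x side, which faces the robot's right (world -y, give or take 0.25 rad); its hinge runs along the box's y at the top of its +x side (the robot's left)
- jack_hinge (a point): middle of the hinge line of that box's lid, at the height of the rim (55 mm to +x and 80 mm up from the box's origin). The lid turns about the y axis there
- jack_lip (a point): middle of the lower front edge of that box's lid, 132 mm from the hinge line; moves with the lid. The lid overhangs the front wall by 22 mm as a lip as wide as the box, so a fingertip goes under it. The lid is 9 mm thick: a lower board 132 x 120 x 5 mm and, glued on it, an upper board 4 mm thick that ends 4 mm short of the front edge
- jack_lid (a joint): angle of the lid with the nickel emblem: 0 shut, same kind of hinge
- jack_cup: loose nickel output jack cup, 38 mm across, 18 mm high, on the counter between the boxes and the robot. Origin at the centre of its underside
- capo: loose black plastic capo lying flat, about 85 x 51 x 14 mm, to the right of the boxes. Origin on its underside, at the middle of one long arm
- fret_file: loose steel fret file with a wooden handle, 250 x 18 x 18 mm, lying across, beyond the boxes. Origin on its underside at mid length, x along the file
- clamp: cast-iron bench clamp bolted to the counter, gripping a rosewood bridge blank; 140 x 150 x 81 mm with its handle, to the left of the boxes. Origin at the centre of its underside

How it is judged:
On the way, in this order (a step that is already met when the one before it is completed fails the run):
1. a fingertip pushes the pick box's lid up from below (contact force between the fingers and pick_lid_c0 above 0.1 N and value of joint pick_lid between 0.3 and 1.5 rad), for 0.1 s.
2. the lid leans back on its stop (value of joint pick_lid above 1.8 rad), for 0.2 s.
At the end, for the whole second after the job is handed in: The lid with the pink pick leans open at more than 1.8 rad with nothing holding it, the other lid is shut (under 0.05 rad), and jack cup, capo and file lie within 20 mm of where they were (value of joint pick_lid above 1.8 rad and value of joint jack_lid below 0.05 rad and distance of each of jack_cup, capo, fret_file from where it was at the start of the episode below 0.02 m); the robot touches nothing.
It fails at once if the lid is pinched: fingers press with over 3 N on its top and its underside at once (contact force between the fingers and pick_lid_c0 above 3 N and contact force between the fingers and pick_lid_c1 above 3 N).
It fails at once if the lid is flung open (faster than 5 rad/s) (velocity of joint pick_lid above 5 rad/s).
It fails at once if the other box's lid is raised (value of joint jack_lid above 0.15 rad).
It fails at once if the jack cup, capo or file is lifted or pushed away (distance of any of jack_cup, capo, fret_file from where it was at the start of the episode above 0.03 m or height (world z) of any of jack_cup, capo, fret_file above 0.015 m).
It also fails if it takes over 40 s, if anything falls off the work surface, if the arm or the gripper's body presses on something with over 40 N, if the wrist force passes 120 N, or if a joint passes its speed limit or range.

ROBOT

A 6-joint arm with a two-finger parallel gripper is mounted at the origin on the work surface. World frame = base frame: x ahead of the robot, y to its left, z up, the work surface at z = 0. Lengths are in m, angles in rad, forces in N, time in s.
With the tool pointing down it reaches from about 0.3 to 0.875 m from the base axis. Payload 6.4 kg.
Tool frame: the origin (TCP) lies midway between the tips of the shut fingers; the grasp point (between the pads) lies 19 mm behind it (ctrl.hold_point_z is the distance from the TCP to the grasp point, in m); z points along the fingers, y is the line along which they close (so a half turn about z gives the same grasp; the last joint's range is limited). The gripper opens to 85 mm and grips with 20 to 120 N. Pads are 22 mm wide; open, the fingers measure 114 mm over their backs; the gripper's body (76 mm by 85 mm) begins 54 mm behind the grasp point. The pads swing forward as they close: fully open they stand 13 mm farther back than shut.
Start: joints at [-1.354, 0.181, 1.607, -0, 1.354, -0.206], TCP at [0.236, -0.524, 0.231] pointing down, gripper open.
Joint ranges: [-2.99, 2.99], [-0.89, 2.07], [0.3, 2.58], [-1.14, 4.28], [0, 2.63], [-3.12, 3.12]. Speed limits (rad/s): [2.57, 2.57, 3.01, 3.14, 3.14, 3.14].

INTERFACE

Orientations are given as a unit quaternion [w, x, y, z].
In Python, from bench import ctrl gives the robot as it stands.
- The arm moves only by the tool carry_out, never from a script. Its argument "plan" is text: rows parted by semicolons, each of 6 numbers parted by spaces: the shift along the tool's x, y, z as a fraction of full scale, then the turn, a rotation vector about the tool's x, y, z as a fraction of full scale. A call has exactly 8 rows; each row shifts and turns the commanded pose from where the row before left it, along the tool's axes as they then stand; what a row does not reach is not made up. Full scale, the value 1, is 40 mm for a shift and 0.1 rad for a turn. A row lasts 1/12 s, in which the tool goes at most 41.7 mm and 7.16 degrees, less where a joint would pass 70% of its speed; a pose out of reach is approached as far as the arm can. A call with a number of a shift or a turn outside -1 to 1 is refused whole. A call with a gripper value outside its range is refused whole. "claw" is the gripper's target within -1 to 1 (shut at 1, half-way at 0, fully open at -1), set as the call begins (left out, the last holds). The fingers move at their own pace and stop on an object; the grip force is fixed at half the most. Time passes only in rows, so rows that do not move let the fingers close, or fill a call up. It gives the time, the measured TCP pose, the force, the opening and the grip force at its end, in the units of the state.
- ctrl.get_obs(): the state, without advancing time (a new reading comes with each control period).
- ctrl.camera(name): name is "side" or "top" or "wrist"; returns a dict with "pixels" (480x640x3 uint8, red, green, blue), "mtx" (3x3 intrinsics, pixels), "R" (3x3) and "t" (3): a world point X has camera coordinates R X + t. Camera axes: x right, y down, z forward; pixel columns grow to the right and rows downward; lengths in m; the calibration is good to about 2 mm. The wrist camera is an equidistant fisheye: a pixel r from the principal point sees the ray r / f radians off the axis. A picture is of the moment at which its call begins. There is no depth.
- ctrl.hand_in(): hands the job in; it is judged then, once.
The state is a dict: "time_s": time; "q": joint angles; "dq": joint speeds; "joint_efforts": joint torques, N m; "eef_pos": TCP position; "eef_rot": TCP orientation; "wrist_force": force on the tool from outside, world axes, zero at the start; "torque": the same for the moment, N m; "opening": opening from 0.0 (shut) to 1.0 (fully open); "grasp_force": force on a finger pad.
Only numpy, scipy, OpenCV 4.12 (cv2) and the standard library are available. Lean on these libraries where they do the work, as an engineer would, in place of code of your own. Each camera call takes 0.05 s, during which the arm holds its last target. There are 200 camera calls.

## Working session

There is one attempt and no reset: what is moved stays moved. The work goes in short steps, Python scripts to look and compute and a tool call to move; the robot and the scene stay as the last step left them, time stands still between calls to the robot, and variables do not carry over. Pictures are saved under pics/ and viewed, at most 13 in all, crops included, and the job is handed in when it is done.

Besides the shell and the picture viewer there is one more tool, called after "Request:" as name(argument=value, ...) on one line, values as JSON. carry_out: Moves the arm, as the interface text tells. Shift numbers are shares of 40 mm and turn numbers shares of 0.1 rad, none past 1 either way. Its arguments: {"type":"object","properties":{"plan":{"type":"string"},"claw":{"type":"number"}},"required":["plan"]}

```bash
mkdir -p pics; python3 - <<'E'
from bench import ctrl
import cv2,numpy as np
o=ctrl.get_obs();print({k:np.round(v,3).tolist() for k,v in o.items()})
for n in("top","side"):
    c=ctrl.camera(n);cv2.imwrite(f"pics/{n}0.png",c["pixels"][:,:,::-1]);print(n,c["mtx"].tolist(),np.round(c["R"],4).tolist(),c["t"])
E
```

```text
{'time_s': 0.0, 'q': [-1.354, 0.182, 1.608, 0.0, 1.354, -0.206], 'dq': [0.001, 0.0, -0.001, -0.001, -0.0, -0.003], 'joint_efforts': [-0.0, -44.488, -35.133, -0.0, 0.009, -0.0], 'eef_pos': [0.236, -0.524, 0.23], 'eef_rot': [-0.001, 0.978, 0.21, -0.0], 'wrist_force': [-0.207, -0.139, 0.05], 'torque': [-0.037, 0.055, 0.015], 'grasp_force': 0.0, 'opening': 1.001}
top [[615.1189592212139, 0.0, 322.15726163769773], [0.0, 615.1189592212139, 235.30426277092624], [0.0, 0.0, 1.0]] [[-0.017, -0.9997, -0.0156], [-0.9945, 0.0185, -0.1035], [0.1038, 0.0138, -0.9945]] [0.03497773 0.58711399 1.66051811]
side [[479.1467464288942, 0.0, 322.4406222406917], [0.0, 479.1467464288942, 236.0975950806163], [0.0, 0.0, 1.0]] [[-0.9253, -0.3792, 0.0055], [-0.3001, 0.7233, -0.6219], [0.2318, -0.5771, -0.7831]] [0.55441005 0.22608625 0.92304394]
```

View pics/top0.png

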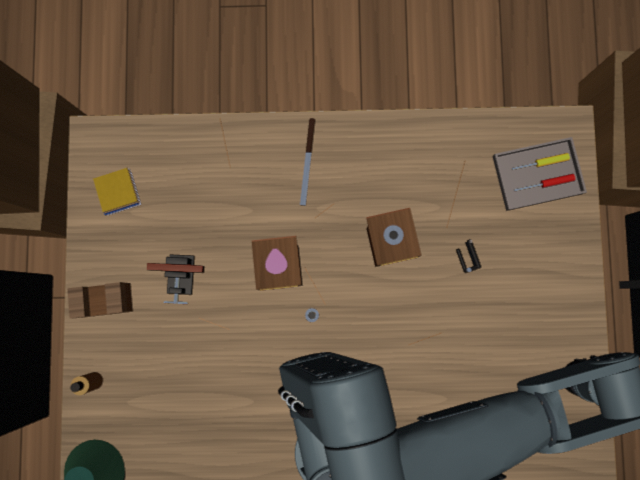

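View pics/side0.png

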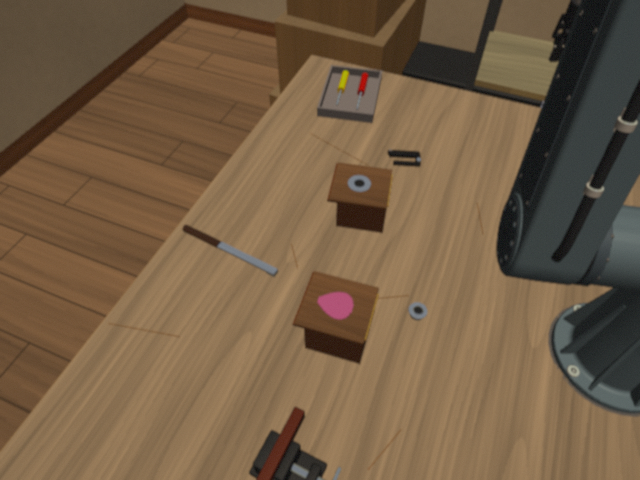

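```bash
cat > h.py <<'E'
import numpy as np,cv2
from bench import ctrl
def ray(c,uv):
    d=c["R"].T@np.linalg.inv(c["mtx"])@np.array([uv[0],uv[1],1.]);return -c["R"].T@c["t"],d/np.linalg.norm(d)
def onz(c,uv,z):
    o,d=ray(c,uv);return o+d*(z-o[2])/d[2]
def tri(rs):
    A=sum(np.eye(3)-np.outer(d,d) for o,d in rs);b=sum((np.eye(3)-np.outer(d,d))@o for o,d in rs);return np.linalg.solve(A,b)
def pink(c):
    h=cv2.cvtColor(c["pixels"],cv2.COLOR_RGB2HSV);m=cv2.inRange(h,(145,70,80),(178,255,255))
    n,l,s,ce=cv2.connectedComponentsWithStats(m);i=1+np.argmax(s[1:,4]);return ce[i],s[i]
def proj(c,X):
    p=c["mtx"]@(c["R"]@np.asarray(X)+c["t"]);return p[:2]/p[2]
E
python3 - <<'E'
from h import *
t=ctrl.camera("top");s=ctrl.camera("side")
pt,st=pink(t);ps,ss=pink(s);print(pt,st,ps,ss)
X=tri([ray(t,pt),ray(s,ps)]);print("emblem",X,proj(t,X)-pt,proj(s,X)-ps, -t["R"].T@t["t"])
a=t["pixels"][220:310,235:320,::-1];b=s["pixels"][260:370,280:390,::-1]
cv2.imwrite("pics/crop.png",np.hstack([cv2.resize(a,(400,424),interpolation=cv2.INTER_CUBIC),cv2.resize(b,(400,424),interpolation=cv2.INTER_CUBIC)]))
E
```

```text
[275.61072261 261.96503497] [265 248  23  26 429] [336.28286853 304.43957503] [317 292  37  28 753]
emblem [0.51222046 0.14820443 0.08502202] [0.07703156 0.37034353] [-0.52838464 -0.11583642] [4.12160673e-01 1.24880841e-03 1.71270800e+00]
```

View pics/crop.png

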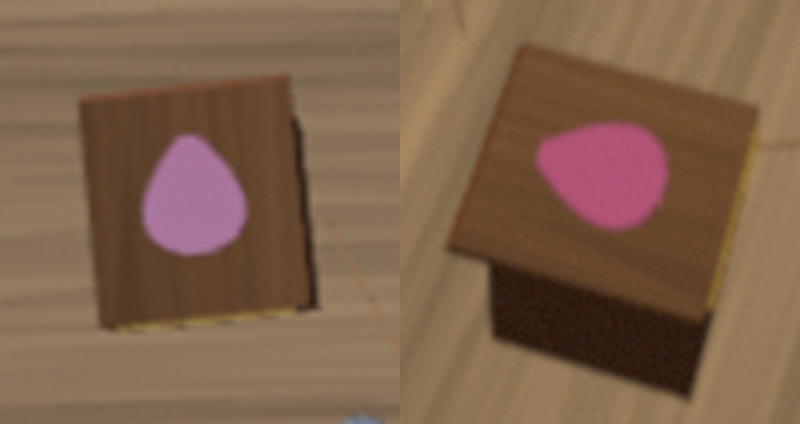

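The crops show the pink lid about 117 × 127 mm. The overhang seems to be on the far side (+x), the brass strip is on the near side, and the wall is flush at -y. The text says the lip faces -y, so I'll measure the corners in both views before trusting either.

```bash
python3 - <<'E'
from h import *
t=ctrl.camera("top");s=ctrl.camera("side")
T=[(235+x*85/400,220+y*90/424) for x,y in [(80,100),(290,78),(310,308),(100,328)]]
S=[(280+x*110/400,260+y*110/424) for x,y in [(450,248),(522,46),(758,108),(708,318)]]
P=[]
for a,b in zip(T,S):
    X=tri([ray(t,a),ray(s,b)]);P.append(X);print(X.round(4),(proj(t,X)-a).round(1),(proj(s,X)-b).round(1),onz(t,a,.087).round(4))
P=np.array(P);print("edges",[np.linalg.norm(P[i]-P[(i+1)%4]).round(4) for i in range(4)])
# box wall bottom corners in side (z=0), and dark wall in top
for p in [(495,340),(690,398)]: print("side base",onz(s,(280+p[0]*110/400,260+p[1]*110/424),0).round(4))
print("side walltop left",onz(s,(280+491*110/400,260+262*110/424),.08).round(4))
for p in [(299,118),(317,306)]: print("top base",onz(t,(235+p[0]*85/400,220+p[1]*90/424),0).round(4))
# all things in the top view
im=t["pixels"]
h=cv2.cvtColor(im,cv2.COLOR_RGB2HSV)
print("cup",onz(t,(312,315),.018),"capo",onz(t,(468,256),.01),"file",onz(t,(303,205),.01),onz(t,(312,119),.01),"clamp",onz(t,(180,275),.05))
b=s["pixels"][150:240,315:415,::-1];a=t["pixels"][195:280,355:435,::-1]
cv2.imwrite("pics/crop2.png",np.hstack([cv2.resize(a,(400,424),interpolation=cv2.INTER_CUBIC),cv2.resize(b,(400,424),interpolation=cv2.INTER_CUBIC)]))
E
```

```text
[0.4685 0.2021 0.2187] [-3.3 36.2] [-52.  -26.6] [0.5694 0.2106 0.087 ]
[0.4717 0.0942 0.2171] [-3.5 38.8] [-51.6 -25.3] [0.5797 0.0917 0.087 ]
[0.3617 0.0928 0.2302] [-7.  35.8] [-50.8 -26.2] [0.4501 0.0821 0.087 ]
[0.3591 0.1992 0.239 ] [-7.3 33.6] [-51.6 -29. ] [0.441 0.2   0.087]
edges [np.float64(0.108), np.float64(0.1108), np.float64(0.1069), np.float64(0.1113)]
side base [0.3489 0.1323 0.    ]
side base [0.2466 0.1233 0.    ]
side walltop left [0.363  0.1363 0.08  ]
top base [0.5647 0.0915 0.    ]
top base [0.4532 0.0823 0.    ]
cup [0.37044571 0.05618236 0.018     ] capo [ 0.524805   -0.37723147  0.01      ] file [0.67607776 0.0769658  0.01      ] [0.92238562 0.04799208 0.01      ] clamp [0.48468771 0.4112555  0.05      ]
```

View pics/crop2.png

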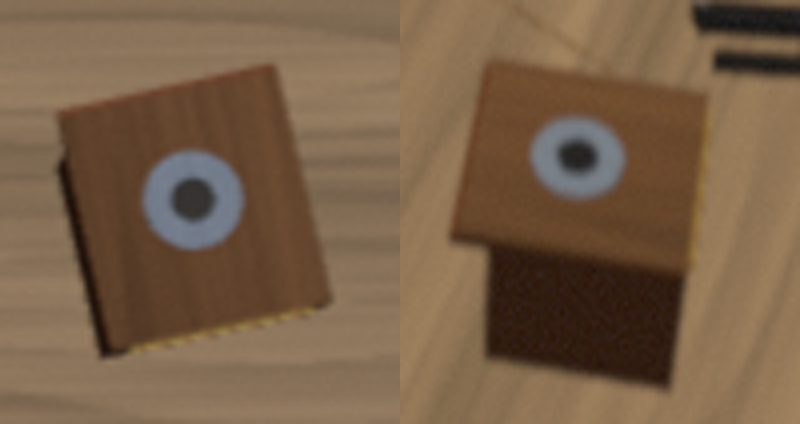

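I forgot to subtract the 400 px hstack offset for the side crop, so I'll fix that. Both boxes show the same thing: overhang at far +x and brass hinge at near -x.

```bash
python3 - <<'E'
from h import *
t=ctrl.camera("top");s=ctrl.camera("side")
f=lambda x,y:(280+(x-400)*110/400,260+y*110/424)
T=[(235+x*85/400,220+y*90/424) for x,y in [(80,100),(290,78),(310,308),(100,328)]]
S=[f(*p) for p in [(450,248),(522,46),(758,108),(708,318)]]
P=[]
for a,b in zip(T,S):
    X=tri([ray(t,a),ray(s,b)]);P.append(X);print(X.round(4),(proj(t,X)-a).round(1),(proj(s,X)-b).round(1),onz(t,a,.087).round(4),onz(s,b,.087).round(4))
P=np.array(P);print("edges",[np.linalg.norm(P[i]-P[(i+1)%4]).round(4) for i in range(4)])
for p in [(495,340),(690,398)]: print("side base",onz(s,f(*p),0).round(4))
print("side walltop left",onz(s,f(491,262),.08).round(4))
w=ctrl.camera("wrist");print(w["mtx"],w["R"].round(3).tolist(),-w["R"].T@w["t"])
cv2.imwrite("pics/w0.png",w["pixels"][:,:,::-1])
E
```

```text
[0.5699 0.2118 0.0764] [0.1 0.2] [-0.3 -0.1] [0.5694 0.2106 0.087 ] [0.5666 0.2166 0.087 ]
[0.5807 0.0922 0.077 ] [-0. -0.] [0. 0.] [0.5797 0.0917 0.087 ] [0.578  0.0985 0.087 ]
[0.4502 0.0823 0.0825] [-0. -0.] [0. 0.] [0.4501 0.0821 0.087 ] [0.4498 0.0852 0.087 ]
[0.4392 0.2002 0.084 ] [0.1 0.7] [-1.  -0.3] [0.441 0.2   0.087] [0.4371 0.2015 0.087 ]
edges [np.float64(0.1201), np.float64(0.131), np.float64(0.1184), np.float64(0.1315)]
side base [0.5458 0.2135 0.    ]
side base [0.4396 0.2029 0.    ]
side walltop left [0.5466 0.2122 0.08  ]
[[371.64829954   0.         312.16367365]
 [  0.         371.64829954 233.54593607]
 [  0.           0.           1.        ]] [[0.41, -0.912, -0.0], [-0.875, -0.394, 0.281], [-0.256, -0.115, -0.96]] [ 0.30063286 -0.49594235  0.37366785]
```

View pics/w0.png

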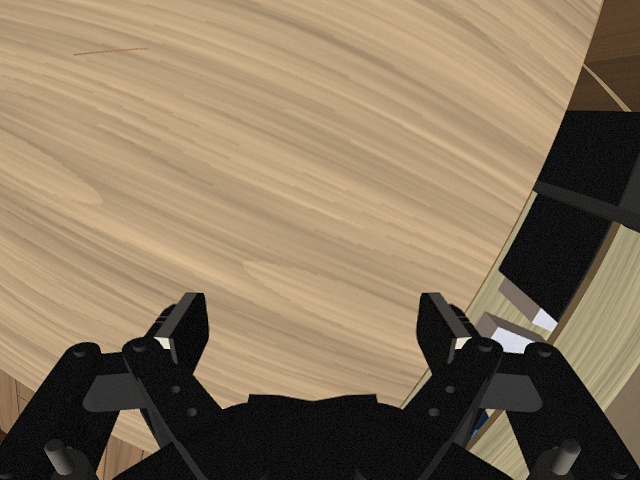

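Two views agree. The pink lid is 120 × 131 mm and its top is at about 0.08–0.09 m. The hinge line middle is at about (0.446, 0.141). The lip middle is at about (0.576, 0.151), and the front wall base ends about 22 mm short of the lip. So the lip faces away from the robot (+x), not -y as the text says, and I'll go by the images.

My plan is to reach under the lip from the gap side, with the shut fingers pointing +y and down, then sweep the arc towards the robot.

Request:
carry_out(plan="0.6 -0.36 -0.05 0 0 0;0.6 -0.36 -0.05 0 0 0;0.6 -0.36 -0.05 0 0 0;0.6 -0.36 -0.05 0 0 0;0.6 -0.36 -0.05 0 0 0;0.6 -0.36 -0.05 0 0 0;0.6 -0.36 -0.05 0 0 0;0.6 -0.36 -0.05 0 0 0", claw=1)

```text
time_s: 1.12
eef_pos: [0.3644, -0.3394, 0.2476]
eef_rot: [0.0, 0.978, 0.21, 0.0]
wrist_force: [1.3, 0.1, -0.4]
opening: -0.001
grasp_force: 0.0
```

Request:
carry_out(plan="0.6 -0.36 -0.05 0 0 0;0.6 -0.36 -0.05 0 0 0;0.6 -0.36 -0.05 0 0 0;0.6 -0.36 -0.05 0 0 0;0.6 -0.36 -0.05 0 0 0;0.6 -0.36 -0.05 0 0 0;0.6 -0.36 -0.05 0 0 0;0.6 -0.36 -0.05 0 0 0")

```text
time_s: 1.78
eef_pos: [0.4923, -0.1554, 0.2636]
eef_rot: [0.0, 0.978, 0.21, 0.0]
wrist_force: [-0.3, 0.2, 0.1]
opening: -0.003
grasp_force: 0.0
```

Request:
carry_out(plan="0.6 -0.36 -0.05 0 0 0;0.6 -0.36 -0.05 0 0 0;0.6 -0.36 -0.05 0 0 0;0.6 -0.36 -0.05 0 0 0;0.6 -0.36 -0.05 0 0 0;0.6 -0.36 -0.05 0 0 0;0.6 -0.36 -0.05 0 0 0;0.6 -0.36 -0.05 0 0 0")

```text
time_s: 2.45
eef_pos: [0.62, 0.0284, 0.2794]
eef_rot: [0.0, 0.978, 0.21, 0.0]
wrist_force: [0.7, 0.1, -0.1]
opening: 0.0
grasp_force: 0.0
```

Request:
carry_out(plan="0 0 0 0 0 0.85;0 0 0 0 0 0.85;0 0 0 0 0 0.85;0 0 0 0 0 0.85;0 0 0 0.5 0 0;0 0 0 0.5 0 0;0 0 0 0.5 0 0;0 0 0 0.5 0 0")

```text
time_s: 3.12
eef_pos: [0.6195, 0.0273, 0.2795]
eef_rot: [-0.101, 0.994, 0.041, -0.004]
wrist_force: [0.8, 0.0, 0.4]
opening: -0.002
grasp_force: 0.0
```

```bash
cat > st.py <<'E'
from h import *
from scipy.spatial.transform import Rotation as R
o=ctrl.get_obs();print({k:np.round(o[k],3).tolist() for k in("time_s","q","eef_pos","wrist_force","opening")})
print(R.from_quat(np.roll(o["eef_rot"],-1)).as_matrix().round(3))
E
python3 st.py
```

```text
{'time_s': 3.117, 'q': [-0.248, 0.262, 1.425, 0.192, 1.521, 1.224], 'eef_pos': [0.62, 0.027, 0.28], 'wrist_force': [0.796, 0.045, 0.426], 'opening': -0.002}
[[ 0.997  0.082 -0.016]
 [ 0.083 -0.976  0.2  ]
 [ 0.001 -0.201 -0.98 ]]
```

Request:
carry_out(plan="0 0 0 0.85 0 0;0 0 0 0.85 0 0;0 0 0 0.85 0 0;0 0 0 0.85 0 0;0 0 0 0.85 0 0;0 0 0 0.85 0 0;0 0 0 0.85 0 0;0 0 0 0 0 0")

```text
time_s: 3.78
eef_pos: [0.6188, 0.0252, 0.2764]
eef_rot: [-0.389, 0.92, 0.036, -0.018]
wrist_force: [0.0, 0.3, -1.1]
opening: -0.003
grasp_force: 0.0
```

```bash
python3 st.py; python3 - <<'E'
from h import *
for n in("wrist","side"):
    c=ctrl.camera(n);cv2.imwrite(f"pics/{n}1.png",c["pixels"][:,:,::-1])
E
```

```text
{'time_s': 3.783, 'q': [-0.485, 0.43, 1.396, 0.664, 1.769, 0.989], 'eef_pos': [0.619, 0.025, 0.276], 'wrist_force': [0.001, 0.309, -1.134], 'opening': -0.003}
[[ 0.997  0.052 -0.06 ]
 [ 0.079 -0.695  0.715]
 [-0.005 -0.717 -0.697]]
```

View pics/wrist1.png

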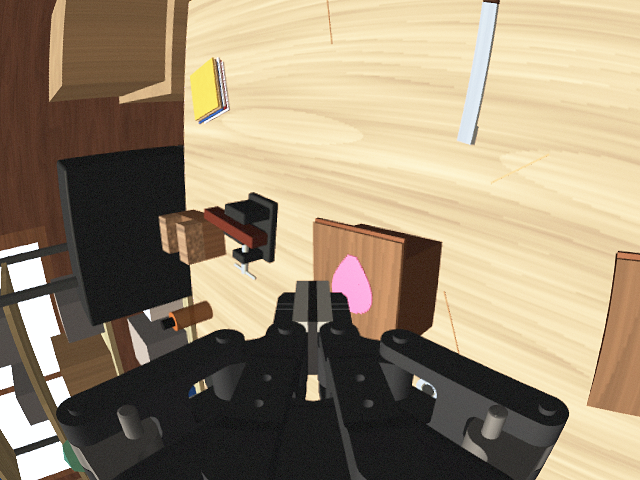

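The view confirms it: the lid front (315,220)-(405,240) stands out on the far (+x) side over the darker wall, and the file end is at (467,140). I'll tilt a bit more, then compute the shift to a spot beyond the lip.

Request:
carry_out(plan="0 0 0 0.5 0 0;0 0 0 0.5 0 0;0 0 0 0.5 0 0;0 0 0 0 0 0;0 0 0 0 0 0;0 0 0 0 0 0;0 0 0 0 0 0;0 0 0 0 0 0")

```text
time_s: 4.55
eef_pos: [0.6196, 0.0276, 0.2801]
eef_rot: [-0.454, 0.89, 0.038, -0.018]
wrist_force: [-1.1, -0.1, 0.8]
opening: -0.003
grasp_force: 0.0
```

```bash
cat > go.py <<'E'
# units (of 40 mm) in tool axes from the present TCP to each world point given
import sys
from h import *
from scipy.spatial.transform import Rotation as R
o=ctrl.get_obs();M=R.from_quat(np.roll(o["eef_rot"],-1)).as_matrix();p=np.array(o["eef_pos"])
print(o["time_s"],p.round(4),"force",np.round(o["wrist_force"],1),"q",np.round(o["q"],2));print(M.round(3))
for a in sys.argv[1:]:
    X=np.array(eval(a));print(a,(M.T@(X-p)/.04).round(2));p=X
E
python3 go.py "[.64,.108,.16]" "[.64,.108,.035]" "[.573,.108,.035]" "[.573,.108,.06]"
python3 - <<'E'
from h import *
w=ctrl.camera("wrist");K=w["mtx"]
w2=cv2.imread("pics/wrist1.png")
# colour edge of lid in the new picture: pink centroid by fisheye ray, at known height
c,_=pink(w);v=np.array([c[0]-K[0,2],c[1]-K[1,2]]);r=np.hypot(*v);a=r/K[0,0]
d=w["R"].T@np.array([*(np.sin(a)*v/r),np.cos(a)]);C=-w["R"].T@w["t"];
print("pink wrist at z .089",C+d*(.089-C[2])/d[2],c)
E
```

```text
4.55 [0.6196 0.0276 0.2801] force [-1.1 -0.1  0.8] q [-0.52  0.48  1.39  0.76  1.84  0.95]
[[ 0.996  0.05  -0.067]
 [ 0.084 -0.585  0.807]
 [ 0.001 -0.809 -0.587]]
[.64,.108,.16] [0.67 1.28 3.35]
[.64,.108,.035] [-0.    2.53  1.84]
[.573,.108,.035] [-1.67 -0.08  0.11]
[.573,.108,.06] [ 0.   -0.51 -0.37]
pink wrist at z .089 [0.51162702 0.14794755 0.089     ] [384.79594272 290.08830549]
```

Request:
carry_out(plan="0.08 0.16 0.42 0 0 0;0.08 0.16 0.42 0 0 0;0.08 0.16 0.42 0 0 0;0.08 0.16 0.42 0 0 0;0.08 0.16 0.42 0 0 0;0.08 0.16 0.42 0 0 0;0.08 0.16 0.42 0 0 0;0.08 0.16 0.42 0 0 0")

```text
time_s: 5.27
eef_pos: [0.6386, 0.1085, 0.1586]
eef_rot: [-0.454, 0.89, 0.037, -0.019]
wrist_force: [1.1, -0.0, 0.5]
opening: 0.0
grasp_force: 0.0
```

Request:
carry_out(plan="0 0.36 0.26 0 0 0;0 0.36 0.26 0 0 0;0 0.36 0.26 0 0 0;0 0.36 0.26 0 0 0;0 0.36 0.26 0 0 0;0 0.36 0.26 0 0 0;0 0.36 0.26 0 0 0;0 0 0 0 0 0")

```text
time_s: 5.93
eef_pos: [0.6364, 0.1085, 0.0314]
eef_rot: [-0.455, 0.889, 0.036, -0.021]
wrist_force: [-1.5, 0.6, -0.1]
opening: 0.002
grasp_force: 0.0
```

```bash
python3 go.py "[.573,.108,.035]" "[.573,.108,.06]"; python3 - <<'E'
from h import *
w=ctrl.camera("wrist");s=ctrl.camera("side")
a=cv2.resize(w["pixels"],(480,360));b=s["pixels"][180:400,230:430]
cv2.imwrite("pics/low.png",np.hstack([a,cv2.resize(b,(320,360))])[:,:,::-1])
E
```

```text
5.9333 [0.6364 0.1085 0.0314] force [-1.5  0.6 -0.1] q [-0.4   0.83  1.43  0.8   1.49  0.76]
[[ 0.997  0.045 -0.07 ]
 [ 0.083 -0.583  0.808]
 [-0.005 -0.811 -0.585]]
[.573,.108,.035] [-1.58 -0.14  0.05]
[.573,.108,.06] [-0.   -0.51 -0.37]
```

View pics/low.png

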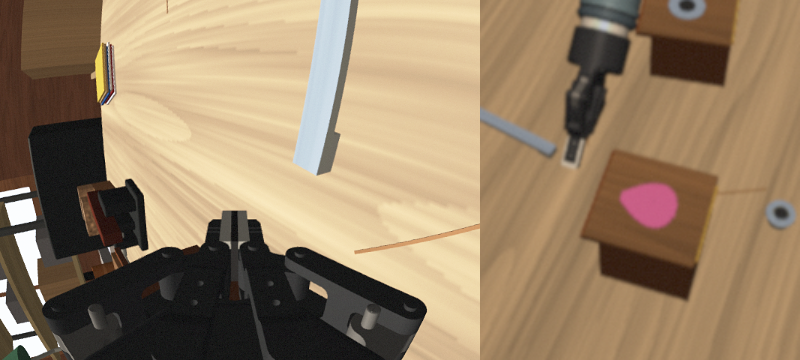

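The fingertip (570,160 in the side crop) stands beyond the lip and low, clear of the file. Next I slide it in under the lip.

Request:
carry_out(plan="-0.26 -0.02 0.01 0 0 0;-0.26 -0.02 0.01 0 0 0;-0.26 -0.02 0.01 0 0 0;-0.26 -0.02 0.01 0 0 0;-0.26 -0.02 0.01 0 0 0;-0.26 -0.02 0.01 0 0 0;0 0 0 0 0 0;0 0 0 0 0 0")

```text
time_s: 6.7
eef_pos: [0.5768, 0.1071, 0.0387]
eef_rot: [-0.454, 0.89, 0.037, -0.018]
wrist_force: [1.1, -0.8, 0.8]
opening: 0.0
grasp_force: 0.0
```

```bash
cat > arc.py <<'E'
# tool-unit increments for the arc of the TCP about the hinge; offset of TCP from hinge turns with the lid
from h import *
from scipy.spatial.transform import Rotation as R
import sys
o=ctrl.get_obs();M=R.from_quat(np.roll(o["eef_rot"],-1)).as_matrix();p=np.array(o["eef_pos"])
H=np.array([.446,.141,.08]);e=np.array([.9966,.083,0]);d=p-H;print(p.round(4),np.round(o["wrist_force"],1),"r,z",d@e,d[2],"phi",np.arctan2(d[2],d@e),"rad",np.hypot(d@e,d[2]))
rho=np.hypot(d@e,d[2]);ph=np.arctan2(d[2],d@e);st=float(sys.argv[1]);n=int(sys.argv[2])
for k in range(n):
    f=lambda a:rho*(np.cos(a)*e+np.sin(a)*np.array([0,0,1]))
    print((M.T@(f(ph+st*(k+1))-f(ph+st*k))/.04).round(2))
E
python3 arc.py .1 4; python3 go.py "[.573,.108,.045]"
```

```text
[0.5768 0.1071 0.0387] [ 1.1 -0.8  0.8] r,z 0.1275627210429384 -0.041323132893390284 phi -0.3132761661489475 rad 0.13408895969468668
[ 0.09 -0.26 -0.19]
[ 0.06 -0.27 -0.19]
[ 0.02 -0.27 -0.2 ]
[-0.01 -0.27 -0.2 ]
6.7 [0.5768 0.1071 0.0387] force [ 1.1 -0.8  0.8] q [-0.44  0.72  1.61  0.79  1.46  0.68]
[[ 0.997  0.05  -0.065]
 [ 0.082 -0.584  0.807]
 [ 0.002 -0.81  -0.587]]
[.573,.108,.045] [-0.09 -0.15 -0.07]
```

Request:
carry_out(plan="0 -0.11 -0.08 0 0 0;0 -0.11 -0.08 0 0 0;-0.02 -0.24 -0.17 0 0 0;-0.04 -0.23 -0.17 0 0 0;-0.07 -0.23 -0.17 0 0 0;-0.1 -0.22 -0.16 0 0 0;-0.13 -0.21 -0.15 0 0 0;0 0 0 0 0 0")

```text
time_s: 7.37
eef_pos: [0.562, 0.1057, 0.1067]
eef_rot: [-0.454, 0.89, 0.038, -0.017]
wrist_force: [0.6, 0.8, -0.7]
opening: 0.001
grasp_force: 0.4
```

```bash
python3 go.py; python3 - <<'E'
from h import *
w=ctrl.camera("wrist");s=ctrl.camera("side")
a=cv2.resize(w["pixels"],(480,360));b=s["pixels"][180:400,230:430]
cv2.imwrite("pics/lift.png",np.hstack([a,cv2.resize(b,(320,360))])[:,:,::-1])
E
```

```text
7.3667 [0.562  0.1057 0.1067] force [ 0.6  0.8 -0.7] q [-0.45  0.58  1.66  0.77  1.53  0.74]
[[ 0.997  0.051 -0.065]
 [ 0.083 -0.585  0.807]
 [ 0.003 -0.81  -0.587]]
```

View pics/lift.png

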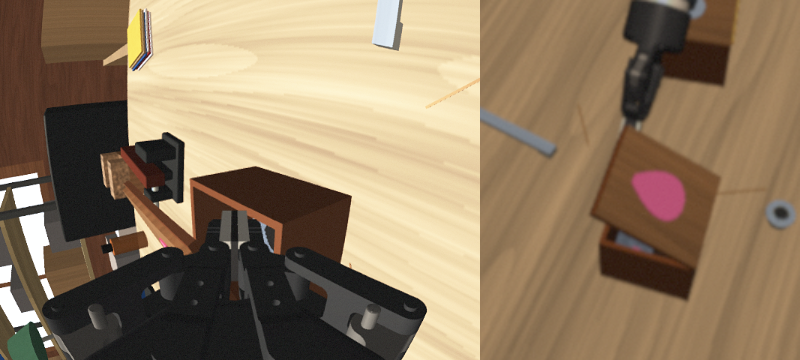

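The lid is up about 0.5 rad, resting on the fingertip (near 632,130 in the side crop). The hinge is on the near side, as I measured. I'll carry on along the arc.

Request:
carry_out(plan="-0.15 -0.2 -0.15 0 0 0;-0.18 -0.19 -0.14 0 0 0;-0.2 -0.17 -0.13 0 0 0;-0.22 -0.16 -0.11 0 0 0;-0.24 -0.14 -0.1 0 0 0;-0.25 -0.12 -0.09 0 0 0;-0.27 -0.1 -0.07 0 0 0;-0.28 -0.08 -0.05 0 0 0")

```text
time_s: 8.13
eef_pos: [0.4899, 0.1001, 0.1614]
eef_rot: [-0.455, 0.89, 0.037, -0.019]
wrist_force: [0.4, -1.1, -0.3]
opening: -0.003
grasp_force: 0.3
```

```bash
python3 go.py; python3 - <<'E'
from h import *
w=ctrl.camera("wrist");s=ctrl.camera("side")
a=cv2.resize(w["pixels"],(480,360));b=s["pixels"][180:400,230:430]
cv2.imwrite("pics/lift2.png",np.hstack([a,cv2.resize(b,(320,360))])[:,:,::-1])
E
```

```text
8.1333 [0.4899 0.1001 0.1614] force [ 0.4 -1.1 -0.3] q [-0.52  0.37  1.84  0.73  1.59  0.72]
[[ 0.997  0.049 -0.067]
 [ 0.083 -0.584  0.808]
 [ 0.    -0.811 -0.586]]
```

View pics/lift2.png

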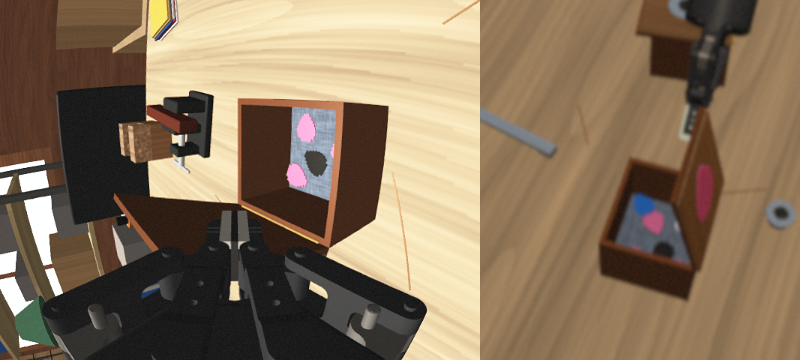

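Request:
carry_out(plan="-0.25 -0.04 -0.03 0 0 0;-0.25 -0.02 -0.01 0 0 0;-0.2 0 0 0 0 0;-0.2 0 0 0 0 0;-0.15 0 0 0 0 0;-0.12 0 0 0 0 0;-0.1 0 0 0 0 0;-0.06 0 0 0 0 0")

```text
time_s: 8.9
eef_pos: [0.4367, 0.0958, 0.1641]
eef_rot: [-0.455, 0.89, 0.037, -0.019]
wrist_force: [0.8, -0.5, -0.0]
opening: 0.001
grasp_force: 0.0
```

```bash
python3 go.py; python3 - <<'E'
from h import *
w=ctrl.camera("wrist");s=ctrl.camera("side")
a=cv2.resize(w["pixels"],(480,360));b=s["pixels"][180:400,230:430]
cv2.imwrite("pics/lift3.png",np.hstack([a,cv2.resize(b,(320,360))])[:,:,::-1])
E
```

```text
8.9 [0.4367 0.0958 0.1641] force [ 0.8 -0.5 -0. ] q [-0.58  0.27  1.96  0.69  1.6   0.67]
[[ 0.997  0.048 -0.067]
 [ 0.083 -0.584  0.808]
 [-0.    -0.811 -0.586]]
```

View pics/lift3.png

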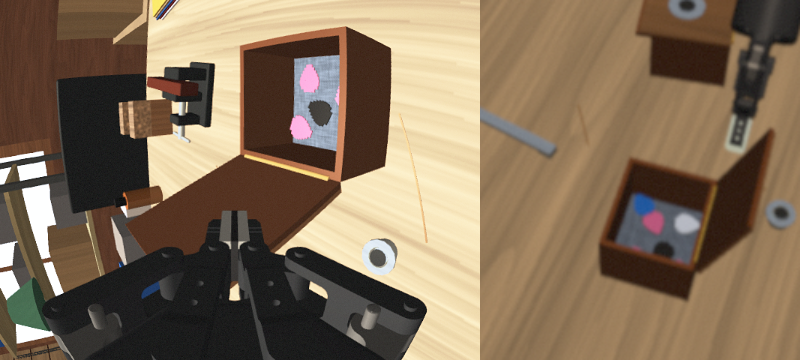

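The lid has gone over and leans open, away from the fingertip. I back the hand off: first away from the lid, then up along the tool.

Request:
carry_out(plan="0.3 0 0 0 0 0;0.3 0 0 0 0 0;0 -0.3 -0.4 0 0 0;0 -0.3 -0.4 0 0 0;0 -0.3 -0.4 0 0 0;0 -0.3 -0.4 0 0 0;0 -0.3 -0.4 0 0 0;0 0 0 0 0 0")

```text
time_s: 9.67
eef_pos: [0.4654, 0.0668, 0.2628]
eef_rot: [-0.453, 0.89, 0.038, -0.016]
wrist_force: [-0.4, 0.0, 0.2]
opening: -0.001
grasp_force: 0.0
```

Request:
carry_out(plan="0 0 0 0 0 0;0 0 0 0 0 0;0 0 0 0 0 0;0 0 0 0 0 0;0 0 0 0 0 0;0 0 0 0 0 0;0 0 0 0 0 0;0 0 0 0 0 0")

```text
time_s: 10.33
eef_pos: [0.4634, 0.0683, 0.2595]
eef_rot: [-0.455, 0.89, 0.037, -0.019]
wrist_force: [-0.1, -0.8, -0.3]
opening: -0.001
grasp_force: 0.0
```

```bash
python3 go.py; python3 - <<'E'
from h import *
t=ctrl.camera("top");s=ctrl.camera("side")
a=t["pixels"][100:340,140:500];b=s["pixels"][130:400,180:430]
cv2.imwrite("pics/end.png",np.hstack([cv2.resize(a,(450,360)),cv2.resize(b,(333,360))])[:,:,::-1])
E
```

```text
10.3333 [0.4634 0.0683 0.2595] force [-0.1 -0.8 -0.3] q [-0.6   0.18  1.83  0.7   1.78  0.8 ]
[[ 0.997  0.048 -0.067]
 [ 0.083 -0.584  0.808]
 [-0.    -0.811 -0.586]]
```

View pics/end.png

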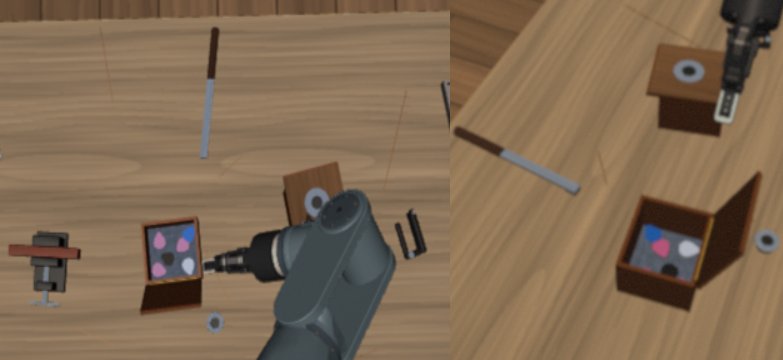

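The pick box stands open with its lid leaning on its stop. The jack box is shut, the cup, capo and file are where they were, and the hand is clear.

```bash
python3 -c "from bench import ctrl; print(ctrl.hand_in())"
```

```text
the job is handed in; nothing more can be done
None
```

The pick box's lid now leans open on its own with the hand clear, the last pictures show the other box shut and the cup, capo and file in place, and the job is handed in with no verdict returned; the lip turned out to face away from the robot (+x), not to its right as the text says, so I went by the images.

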